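# Sort the print-shop handful into three trays

## Task

Clear the five things lying in the row in front of the three trays: put both gouges (the carving tools with the tan and the red handle) in the green tray, the cat printing block in the yellow tray, and the dropper bottle and the tint jar in the white tray. Gouges and block must lie flat on the tray floor, the block with its picture up, the bottle and the jar must stand upright, and everything must be wholly inside its own tray, nothing on top of another. Leave the black lid at the front edge and the grey tape roll behind the trays where they are.

Things in the scene. Friction and masses are not known exactly. Their poses are not given: they have to be found in the camera images.
- gouge_tan: The tan-handled lino gouge lying flat, 106 mm long, 35 g. Pear-shaped tan handle up to 29 mm wide, 28 mm high, from y = -9 to +52 mm of its frame; thin steel blade (6 mm) from there to y = -53 mm, resting on the table. Grip the handle across x, at about y = +20 mm, 14 to 22 mm up. Origin: mid-length, on the underside; y points to the handle butt, z up. Belongs in the green tray.
- gouge_red: The red-handled lino gouge lying flat, 106 mm long, 35 g. Pear-shaped red handle up to 29 mm wide, 28 mm high, from y = -9 to +52 mm of its frame; thin steel blade (6 mm) from there to y = -53 mm, resting on the table. Grip the handle across x, at about y = +20 mm, 14 to 22 mm up. Origin: mid-length, on the underside; y points to the handle butt, z up. Belongs in the green tray.
- cat_block: Printing block: a brown chipboard block with a blue carved cat picture on top, 58 mm (its x) by 100 mm (its y), 26 mm high with the carving (solid to 22 mm); grip it across x. About 0.11 kg. Origin: centre of its underside; z up. Belongs in the yellow tray.
- dropper_bottle: Small amber dropper bottle with a black rubber bulb, standing upright; body 33 mm across up to 62 mm, narrowing to a neck 24 mm across at 70 mm, 102 mm high in all. About 70 g. Origin: centre of its underside; z up along its axis. Belongs in the white tray.
- tint_jar: Slim round jar with a dark cap and a blue and white label, standing upright; 41 mm across, 105 mm high, straight-sided. About 0.11 kg. Origin: centre of its underside; z up along its axis. Belongs in the white tray.
- tray_green: Green sorting tray, fixed, with steel end grips: 150 mm (its x) by 180 mm (its y) outside, 25 mm high, walls and floor 4 mm thick (inside 142 x 172 mm), black liner on the floor. Origin: centre of its underside, on the worktop; z up. Home of the two gouges.
- tray_yellow: Yellow sorting tray, fixed, with steel end grips: 150 mm (its x) by 180 mm (its y) outside, 25 mm high, walls and floor 4 mm thick (inside 142 x 172 mm), black liner on the floor. Origin: centre of its underside, on the worktop; z up. Home of the cat block.
- tray_white: White sorting tray, fixed, with steel end grips: 150 mm (its x) by 180 mm (its y) outside, 25 mm high, walls and floor 4 mm thick (inside 142 x 172 mm), black liner on the floor. Origin: centre of its underside, on the worktop; z up. Home of the dropper bottle and the tint jar.
- spare_lid: Flat black jar lid, 77 mm across, 16 mm high, near the front edge; a loose bystander to be left alone. Origin: centre of its underside; z up.
- tape: Grey tape roll lying flat, 106 mm across, 48 mm high, behind the trays; a loose bystander to be left alone. Origin: centre of its underside; z up.

How it is judged:
By the outcome, as a careful person would: the job done as asked, in the order asked, and still so for the second after the job is handed in, with the robot touching nothing.
It also fails if it takes over 115 s, if anything falls off the work surface, if the arm or the gripper's body presses on something with over 40 N, if the wrist force passes 120 N, or if a joint passes its speed limit or range.

## Robot

A 6-joint arm with a two-finger parallel gripper is mounted at the origin on a cart in front of the work surface, level with it; the furniture and walls round the work are solid. World frame = base frame: x ahead of the robot, y to its left, z up, the work surface at z = 0. Lengths are in m, angles in rad, forces in N, time in s.
With the tool pointing down it reaches from about 0.3 to 0.95 m from the base axis. Payload 3.1 kg.
Tool frame: the origin (TCP) lies at the very end of the fingers, on their centre line; the grasp point (between the pads) lies 19 mm behind it (env.hold_point_z is the distance from the TCP to the grasp point, in m); z points along the fingers, y is the direction in which the jaws open and shut (so a half turn about z gives the same grasp; the last joint's range is limited). The gripper opens to 85 mm and grips with 20 to 120 N. Pads are 22 mm wide; open, the fingers measure 114 mm over their backs; the gripper's body (76 mm by 85 mm) begins 54 mm behind the grasp point. The pads swing forward as they close: fully open they stand 13 mm farther back than shut.
Start: joints at [1.235, 0.308, 1.634, -0, 1.2, -0.07], TCP at [0.164, 0.603, 0.231] pointing down, gripper open.
Joint ranges: [-3.06, 3.06], [-0.79, 1.96], [0.05, 2.63], [-1.19, 4.34], [0.05, 2.64], [-2.94, 2.94]. Speed limits (rad/s): [2.79, 2.79, 3.14, 3.14, 3.14, 3.14].

## Interface

Orientations are given as a 3x3 rotation matrix whose columns are the frame's x, y, z axes.
In Python, from rig import sensors, imaging, order, env gives the robot as it stands.
- The arm moves only by the shell command python3 -m handwheel 'ROWS'. ROWS is JSON, a list that holds one entry, the list of rows, each a list of 7 numbers: the opening, from -1 (shut) to 1 (fully open), so that 0 is half open, then the shift along the tool's x, y, z in cm, then the turn, a rotation vector about the tool's x, y, z in rad. In form: [[[claw, tx, ty, tz, wx, wy, wz], ...]]. A call has exactly 5 rows; each row shifts and turns the pose as measured when the row begins, along the tool's axes as they then stand; what a row does not reach is not made up. A row lasts 1/8 s, in which the tool goes at most 62.5 mm and 10.7 degrees, less where a joint would pass 70% of its speed; a pose out of reach is approached as far as the arm can. A call is refused whole if a number of a shift passes 6.25 or a number of a turn 0.188, either way. A call with a gripper value outside its range is refused whole. The fingers move at their own pace and stop on an object; the grip force is fixed at half the most. Time passes only in rows, so rows that do not move let the fingers close, or fill a call up. It gives the time, the measured TCP pose, the force and the opening at its end, in the units of the state.
- sensors.state(): the state, without advancing time (a new reading comes with each control period).
- imaging.grab_frame(name): name is "scene" or "top"; returns (picture, depth): 384x512x3 uint8, red, green, blue; 384x512 float32, m along the optical axis (not along the pixel's ray), 0 where there is no reading.
- imaging.camera_model(name): a dict with "fx", "fy", "cx", "cy" (pixels), "rvec" (rotation vector, rad) and "tvec" (3), from world to camera coordinates, as OpenCV has them. Camera axes: x right, y down, z forward; pixel columns grow to the right and rows downward; lengths in m; the calibration is good to about 2 mm. A picture is of the moment at which its call begins. camera_model takes no time and is no camera call.
- order.hand_in(): hands the job in, once; it reports no verdict.
The state is a dict: "time_s": time; "q": joint angles; "dq": joint speeds; "joint_torque": joint torques, N m; "tcp_pos": TCP position; "orientation": TCP orientation; "wrist_force": force on the tool from outside, world axes, zero at the start; "moment": the same for the moment, N m; "grip_width": opening from 0.0 (shut) to 1.0 (fully open).
Only numpy, scipy, OpenCV 4.12 (cv2) and the standard library are available. Lean on these libraries where they do the work, as an engineer would, in place of code of your own. Each camera call takes 0.05 s, during which the arm holds its last target. There are 200 camera calls.

## Working session

There is one attempt and no reset: what is moved stays moved. The work goes in short steps, Python scripts to look and compute and a shell command to move; the robot and the scene stay as the last step left them, time stands still between calls to the robot, and variables do not carry over. Pictures are saved under pics/ and viewed, about 12 in all and at most 16, crops included, and the job is handed in when it is done.

```bash
ls; mkdir -p pics; python3 - <<'E'
from rig import sensors,imaging,env
import cv2,numpy as np
print(sensors.state()); print(env.hold_point_z)
for n in("scene","top"):
    p,d=imaging.grab_frame(n); np.savez(f"pics/{n}0.npz",p=p,d=d); print(n,imaging.camera_model(n))
    cv2.imwrite(f"pics/{n}0.png",cv2.resize(p[...,::-1],(768,576),interpolation=cv2.INTER_CUBIC))
E
```

```text
pics
{'time_s': 0.0, 'q': array([ 1.23528685e+00,  3.08995804e-01,  1.63519935e+00,  2.23380589e-05,
        1.19967762e+00, -6.97159478e-02]), 'dq': array([ 0.00055095, -0.00127914, -0.00141162,  0.00053808, -0.00140943,
        0.00209999]), 'joint_torque': array([-3.19029259e-04, -4.15252769e+01, -2.76663172e+01,  5.68720452e-06,
        1.02830847e-02, -1.17732831e-06]), 'tcp_pos': array([0.16393095, 0.6022689 , 0.2300467 ]), 'orientation': array([[-9.64882161e-01,  2.62681980e-01, -7.70387433e-04],
       [ 2.62683048e-01,  9.64879791e-01, -2.14613442e-03],
       [ 1.79580428e-04, -2.27313454e-03, -9.99997400e-01]]), 'wrist_force': array([ 0.21235214, -0.76358263,  0.5263855 ]), 'moment': array([-0.00209734,  0.04197857,  0.01176706]), 'grip_width': 1.0000476784448522}
0.0187
scene {'fx': 427.85657192937174, 'fy': 427.85657192937174, 'cx': 250.9583861614741, 'cy': 178.4423938972426, 'rvec': array([ 0.69194186, -2.69361236,  1.05645469]), 'tvec': array([0.46943382, 0.24252713, 0.95071329])}
top {'fx': 459.5901422999639, 'fy': 459.5901422999639, 'cx': 251.09975935280337, 'cy': 183.77252767321232, 'rvec': array([ 2.1883914 , -2.14542175,  0.10389332]), 'tvec': array([0.00664721, 0.55085708, 1.33298245])}
```

View pics/scene0.png

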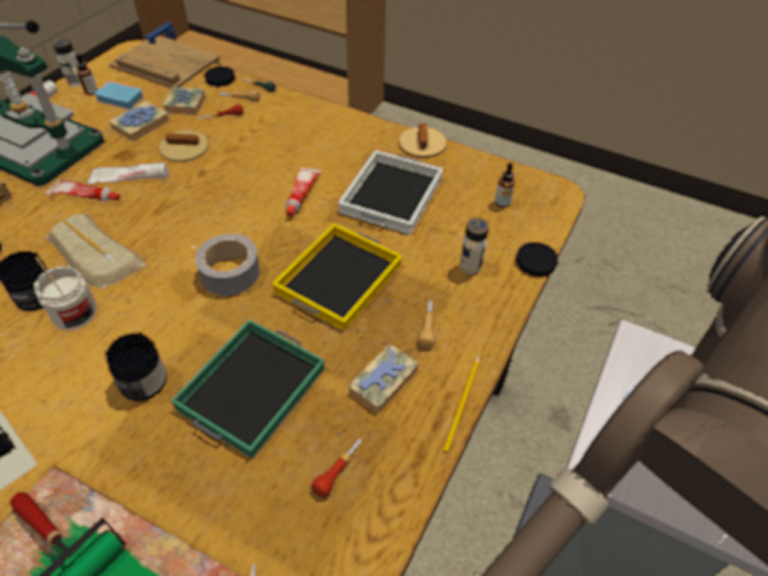

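View pics/top0.png

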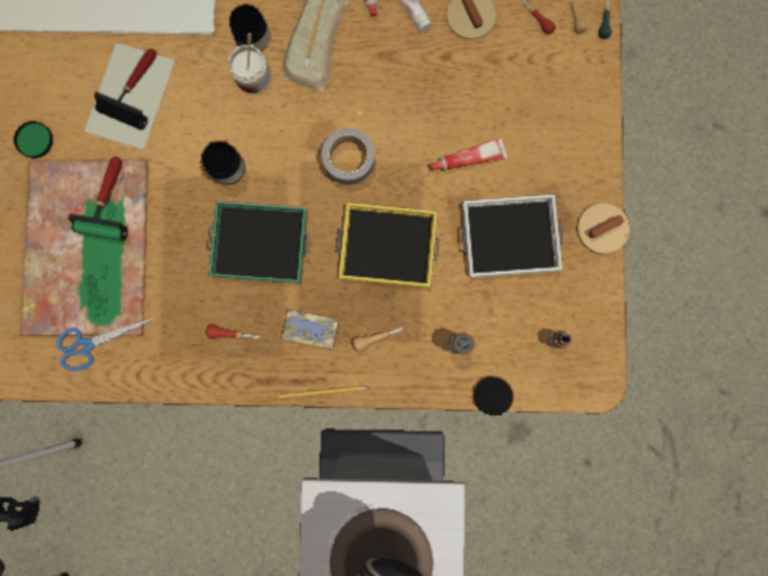

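The top view (768-px scale) shows the row: red gouge (232,333), cat block (310,329), tan gouge (377,338), jar (461,343) and bottle (561,340). The trays are green (258,242), yellow (388,245) and white (512,236). The lid is at (493,396) and the tape at (348,156). The arm isn't in the way.

```bash
cat > h.py <<'E'
import numpy as np, cv2
from rig import sensors,imaging
def pts(n,d):
    c=imaging.camera_model(n); R=cv2.Rodrigues(c["rvec"])[0]; v,u=np.mgrid[:d.shape[0],:d.shape[1]]
    X=np.stack([(u-c["cx"])/c["fx"]*d,(v-c["cy"])/c["fy"]*d,d],-1)
    return (X-c["tvec"])@R
def proj(n,P):
    c=imaging.camera_model(n); return cv2.projectPoints(np.float64(P).reshape(-1,3),c["rvec"],c["tvec"],np.array([[c["fx"],0,c["cx"]],[0,c["fy"],c["cy"]],[0,0,1.]]),None)[0][:,0]
def ray(n,uv,z):
    c=imaging.camera_model(n); R=cv2.Rodrigues(c["rvec"])[0]; o=-R.T@c["tvec"]
    uv=np.atleast_2d(uv); D=np.c_[(uv-[c["cx"],c["cy"]])/[c["fx"],c["fy"]],np.ones(len(uv))]@R
    return o+D*((z-o[2])/D[:,2])[:,None]
def blobs(n,p,d,box,zmin=.006,zmax=.3,amin=15):
    P=pts(n,d); m=((P[...,2]>zmin)&(P[...,2]<zmax)&(d>0)&(P[...,0]>box[0])&(P[...,0]<box[1])&(P[...,1]>box[2])&(P[...,1]<box[3])).astype(np.uint8)
    k,l,s,_=cv2.connectedComponentsWithStats(m)
    for i in range(1,k):
        if s[i,4]<amin: continue
        q=P[l==i]; r=cv2.minAreaRect(np.float32(q[:,:2]*1000)); 
        print(n,"n",s[i,4],"mean",q.mean(0).round(4),"zmax",q[:,2].max().round(4),"rect",np.round(r[0],1),np.round(r[1],1),round(r[2],1),"rgb",p[l==i].mean(0).round())
E
python3 - <<'E'
from h import *
for n in("scene","top"):
    f=np.load(f"pics/{n}0.npz"); p,d=f["p"],f["d"]; P=pts(n,d)
    m=(P[...,0]>.25)&(P[...,0]<.5)&(abs(P[...,1])<.4)&(abs(P[...,2])<.02); print("table z",np.median(P[m][:,2]))
    blobs(n,p,d,(.25,.85,-.4,.4))
    hsv=cv2.cvtColor(p,cv2.COLOR_RGB2HSV)
E
```

```text
table z 0.00040544679036138767
scene n 69 mean [ 0.6605 -0.3921  0.0096] zmax 0.0149 rect [ 661.4 -389.5] [20.5 67.8] 89.8 rgb [178. 144.  87.]
scene n 1095 mean [ 0.637  -0.2475  0.0173] zmax 0.032 rect [ 637.1 -248.8] [151.5 205.1] 5.4 rgb [129. 126. 115.]
scene n 274 mean [ 0.4311 -0.3289  0.0502] zmax 0.101 rect [ 432.7 -331.4] [34.2 26.4] 6.2 rgb [94. 76. 56.]
scene n 324 mean [ 0.7949 -0.1554  0.0185] zmax 0.0316 rect [ 800.7 -159.1] [ 40.2 154.5] 14.0 rgb [189. 110.  91.]
scene n 55 mean [ 0.6735 -0.2594  0.0073] zmax 0.0109 rect [ 677.8 -261.6] [37.5 79.7] 1.3 rgb [42. 41. 37.]
scene n 17 mean [ 0.6459 -0.2626  0.0071] zmax 0.0088 rect [ 648.9 -262.7] [20.4 36.1] 33.5 rgb [42. 41. 37.]
scene n 19 mean [ 0.5972 -0.2929  0.0071] zmax 0.0091 rect [ 599.  -295.4] [18.1 34.8] 18.8 rgb [42. 41. 38.]
scene n 24 mean [ 0.6265 -0.2216  0.0077] zmax 0.01 rect [ 626.6 -224.1] [13.5 52.2] 37.2 rgb [41. 41. 36.]
scene n 16 mean [ 0.6425 -0.2083  0.0072] zmax 0.0093 rect [ 642.7 -207.9] [12.  32.7] 75.7 rgb [41. 41. 36.]
scene n 546 mean [ 0.4175 -0.1333  0.0689] zmax 0.1096 rect [ 420.4 -
[... 5129 characters left out ...]
313 rect [424.6  21.9] [28.5 84.7] 12.4 rgb [169. 133.  91.]
top n 162 mean [ 0.4335 -0.3331  0.0589] zmax 0.1058 rect [ 429.4 -341. ] [43.5 32.4] 29.1 rgb [86. 69. 53.]
top n 210 mean [ 0.4217 -0.1421  0.0961] zmax 0.1126 rect [ 421.2 -149.6] [50.3 37.2] 88.7 rgb [97. 87. 74.]
top n 556 mean [ 0.3214 -0.216   0.0166] zmax 0.0251 rect [ 321.5 -216.4] [72.6 76.3] 1.8 rgb [37. 33. 30.]
top n 16 mean [0.3313 0.0451 0.0088] zmax 0.012 rect [331.8  43.2] [ 5.9 23.8] 3.3 rgb [178. 148.  90.]
top n 69 mean [0.3239 0.1023 0.0085] zmax 0.0143 rect [322.1 104.9] [13.8 89.2] 4.0 rgb [180. 147.  76.]
top n 30 mean [0.3147 0.1817 0.0089] zmax 0.0137 rect [315.4 180.6] [ 7.6 51.3] 8.9 rgb [181. 148.  76.]
```

```bash
cat >> h.py <<'E'
def go(x,y,z,deg):
    """remaining move to TCP (x,y,z) with the jaw axis at deg: shift in tool axes (cm), turn about tool axes (rad)"""
    s=sensors.state(); R=s["orientation"]; a=np.radians(deg); c,n=np.cos(a),np.sin(a)
    T=np.array([[-n,c,0],[c,n,0],[0,0,-1.]]).T; T=np.c_[[n*1,-c,0],[c,n,0],[0,0,-1]] if 0 else np.c_[[-n,c,0],[c,n,0],[0,0,-1]]
    e=np.array([x,y,z])-s["tcp_pos"]
    print("t %.2f pos %s F %s w %.3f"%(s["time_s"],s["tcp_pos"].round(4),s["wrist_force"].round(1),s["grip_width"]),
     "| now-axes cm",(R.T@e*100).round(2),"| final-axes cm",(T.T@e*100).round(2),"| turn",cv2.Rodrigues(R.T@T)[0].ravel().round(3))
E
python3 - <<'E'
from h import *
f={n:np.load(f"pics/{n}0.npz") for n in("scene","top")}
im=[]
for n,(c,r) in dict(scene=((150,330),(190,340)),top=((130,280),(205,245))).items():
    p=f[n]["p"][r[0]:r[1],c[0]:c[1],::-1]; im.append(cv2.resize(p,None,fx=780/p.shape[1]*(.5 if n=="scene" else 1),fy=780/p.shape[1]*(.5 if n=="scene" else 1),interpolation=cv2.INTER_CUBIC))
w=780; im=[cv2.copyMakeBorder(i,0,0,0,w-i.shape[1],cv2.BORDER_CONSTANT) for i in im]
cv2.imwrite("pics/crop.png",np.vstack(im)); print(np.vstack(im).shape, im[0].shape)
# tan/red handle axes from colour+height, tips typed from the viewed pictures
for n,tips in dict(top=((402/1.5,328/1.5),(259/1.5,338/1.5)),scene=((430/1.5,302/1.5),(360/1.5,441/1.5))).items():
    d=f[n]["d"]; P=pts(n,d)
    for b,t in zip(((.38,.48,-.02,.09),(.38,.48,.28,.38)),tips):
        m=(P[...,0]>b[0])&(P[...,0]<b[1])&(P[...,1]>b[2])&(P[...,1]<b[3])&(P[...,2]>.015)
        q=P[m]; c=q.mean(0); v=np.linalg.eigh(np.cov(q[:,:2].T))[1][:,1]; v*=np.sign(v[1]); tp=ray(n,t,.003)[0]
        a=c[:2]-tp[:2]; print(n,"handle",c.round(4),"ext",np.ptp(q@np.r_[v,0]).round(3),"axis pca",np.degrees(np.arctan2(v[1],v[0])).round(1),"tip",tp.round(4),"axis tip",np.degrees(np.arctan2(a[1],a[0])).round(1))
    hsv=cv2.cvtColor(f[n]["p"],cv2.COLOR_RGB2HSV)
    # trays: rim points
    for nm,b in dict(g=(.5,.75,.14,.38),y=(.5,.73,-.12,.12),w=(.52,.76,-.37,-.14)).items():
        m=(P[...,0]>b[0])&(P[...,0]<b[1])&(P[...,1]>b[2])&(P[...,1]<b[3])&(P[...,2]>.018); r=cv2.minAreaRect(np.float32(P[m][:,:2]*1000)); print(n,nm,np.round(r,1) if 0 else r)
E
python3 -c "
from h import *
go(.425,.1,.2,0)"
```

```text
(533, 780, 3) (325, 780, 3)
top handle [0.4144 0.0129 1.2078] ext 0.06 axis pca 80.1 tip [ 0.4492 -0.0349  0.003 ] axis tip 126.0
top handle [0.4351 0.3294 0.0217] ext 0.06 axis pca 85.4 tip [0.4237 0.2497 0.003 ] axis tip 81.8
top g ((643.491455078125, 255.32167053222656), (200.69790649414062, 210.82022094726562), 89.02023315429688)
top y ((615.6727905273438, -3.5825653076171875), (199.64463806152344, 152.401123046875), 85.99486541748047)
top w ((638.65673828125, -250.282470703125), (152.3105010986328, 200.1238250732422), 4.953226566314697)
scene handle [0.4186 0.0468 0.0215] ext 0.06 axis pca 110.0 tip [ 0.4466 -0.0323  0.003 ] axis tip 109.5
scene handle [0.4327 0.3346 0.0216] ext 0.062 axis pca 86.2 tip [0.4237 0.2536 0.003 ] axis tip 83.7
scene g ((642.5377807617188, 257.7991027832031), (204.56288146972656, 214.05430603027344), 89.77798461914062)
scene y ((614.730224609375, -3.140106201171875), (202.6414337158203, 153.09019470214844), 85.34435272216797)
scene w ((637.1417236328125, -248.80252075195312), (151.49163818359375, 205.08424377441406), 5.3883490562438965)
t 0.10 pos [0.1639 0.6024 0.2302] F [ 0.8  0.8 -0. ] w 0.999 | now-axes cm [-38.38 -41.61   3.1 ] | final-axes cm [-50.24  26.11   3.02] | turn [-2.000e-03  1.000e-03  1.305e+00]
```

View pics/crop.png

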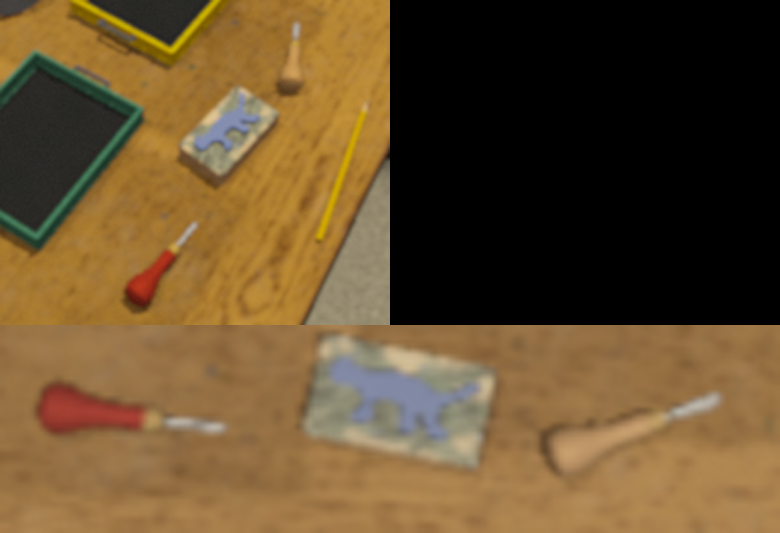

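The crop shows three things. The red gouge has its butt left and blade right. The tan gouge is tilted, with its butt lower-left. The block has its picture up. I'll go to the tan gouge first, turning the tool before moving.

```bash
python3 -m handwheel '[[[1,0,0,0,0,0,0.188],[1,0,0,0,0,0,0.188],[1,0,0,0,0,0,0.188],[1,0,0,0,0,0,0.188],[1,0,0,0,0,0,0.188]]]'; python3 -c "
from h import *
go(.424,.036,.1,19)"
```

```text
time_s: 0.72
tcp_pos: [0.1631, 0.5999, 0.2263]
orientation: [[-0.354, 0.935, -0.003], [0.935, 0.353, -0.009], [-0.007, -0.006, -1.0]]
wrist_force: [-0.1, 0.1, 0.9]
grip_width: 0.999
t 0.72 pos [0.1631 0.5999 0.2263] F [-0.1  0.1  0.9] w 0.999 | now-axes cm [-61.88   4.55  13.04] | final-axes cm [-61.81   6.31  12.63] | turn [-0.006  0.007  0.03 ]
```

```bash
python3 -m handwheel '[[[1,-6.1,0.5,0,0,0,0.03],[1,-6.1,0.5,0,0,0,0],[1,-6.1,0.6,0,0,0,0],[1,-6.1,0.6,0,0,0,0],[1,-6.1,0.6,0,0,0,0]]]' >/dev/null;  python3 -m handwheel '[[[1,-6.1,0.6,1,0,0,0],[1,-6.1,0.6,2,0,0,0],[1,-6.1,0.6,2,0,0,0],[1,-6.1,0.6,2,0,0,0],[1,-6.1,0.6,2,0,0,0]]]' >/dev/null; python3 -c "
from h import *
go(.424,.036,.1,19)"
```

```text
t 1.98 pos [0.4176 0.0447 0.1423] F [ 0.1  1.  -0.2] w 0.998 | now-axes cm [-1.    0.3   4.24] | final-axes cm [-1.03  0.32  4.23] | turn [0.003 0.009 0.007]
```

```bash
python3 -m handwheel '[[[1,-1,0.3,4,0.003,0.009,0],[1,0,0,4,0,0,0],[1,0,0,3,0,0,0],[1,0,0,2,0,0,0],[1,0,0,0,0,0,0]]]' >/dev/null; python3 -c "
from h import *
go(.424,.036,.002,19)
p,d=imaging.grab_frame('scene'); cv2.imwrite('pics/g1.png',cv2.resize(p[150:280,200:370,::-1],(680,520)))"
```

```text
t 2.60 pos [0.425  0.0303 0.0074] F [ 0.  -0.2  1.2] w 1.001 | now-axes cm [0.57 0.09 0.54] | final-axes cm [0.57 0.09 0.54] | turn [-0.002 -0.    -0.003]
```

View pics/g1.png

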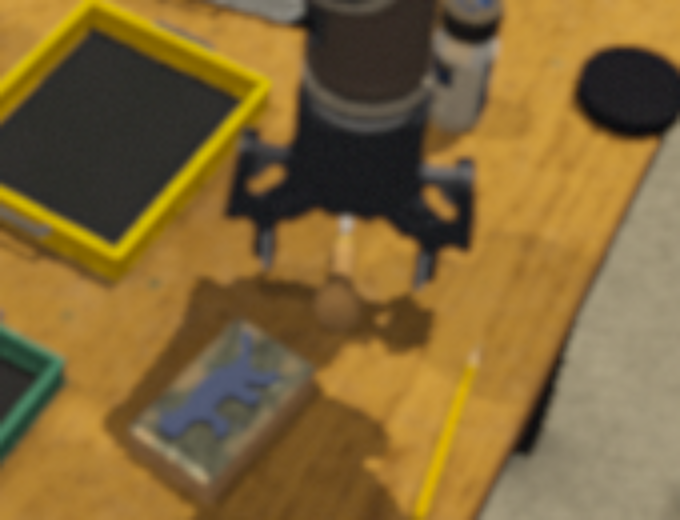

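The picture shows the fingers straddling the tan gouge, with the handle near (340,270) centred between them. I'll correct 6 mm towards the butt and close.

```bash
python3 -m handwheel '[[[1,0.6,0.1,0.5,0,0,0],[-1,0,0,0,0,0,0],[-1,0,0,0,0,0,0],[-1,0,0,0,0,0,0],[-1,0,0,0,0,0,0]]]' >/dev/null;  python3 -m handwheel '[[[-1,0,0,0,0,0,0],[-1,0,0,0,0,0,0],[-1,0,0,-2,0,0,0],[-1,0,0,-4,0,0,0],[-1,0,0,-4,0,0,0]]]'; python3 -c "
from h import *
go(.65,.277,.1,-3)"
```

```text
time_s: 3.9
tcp_pos: [0.4233, 0.037, 0.1049]
orientation: [[-0.323, 0.946, -0.003], [0.946, 0.323, -0.0], [0.001, -0.003, -1.0]]
wrist_force: [1.1, 0.6, 0.2]
grip_width: 0.261
t 3.90 pos [0.4233 0.037  0.1049] F [1.1 0.6 0.2] w 0.261 | now-axes cm [15.4  29.21  0.41] | final-axes cm [25.15 21.38  0.49] | turn [-0.003  0.     0.381]
```

Grip holds. Carrying to the green tray.

```bash
python3 -m handwheel '[[[-1,0,0,0,0,0,0.185],[-1,0,0,0,0,0,0.185],[-1,4.4,3.7,0,0,0,0],[-1,4.4,3.7,0,0,0,0],[-1,4.4,3.7,0,0,0,0]]]' >/dev/null;  python3 -m handwheel '[[[-1,4.4,3.7,0,0,0,0],[-1,4.4,3.7,0,0,0,0],[-1,3,2.6,0,0,0,0],[-1,0,0,0,0,0,0],[-1,0,0,0,0,0,0]]]' >/dev/null; python3 -c "
from h import *
go(.65,.277,.1,-3)
p,d=imaging.grab_frame('scene'); cv2.imwrite('pics/p1.png',cv2.resize(p[190:340,90:270,::-1],(720,600)))"
```

```text
t 5.15 pos [0.654 0.281 0.104] F [ 0.  -0.5  0.3] w 0.259 | now-axes cm [-0.42 -0.38  0.4 ] | final-axes cm [-0.42 -0.38  0.4 ] | turn [ 0.001  0.003 -0.001]
```

View pics/p1.png

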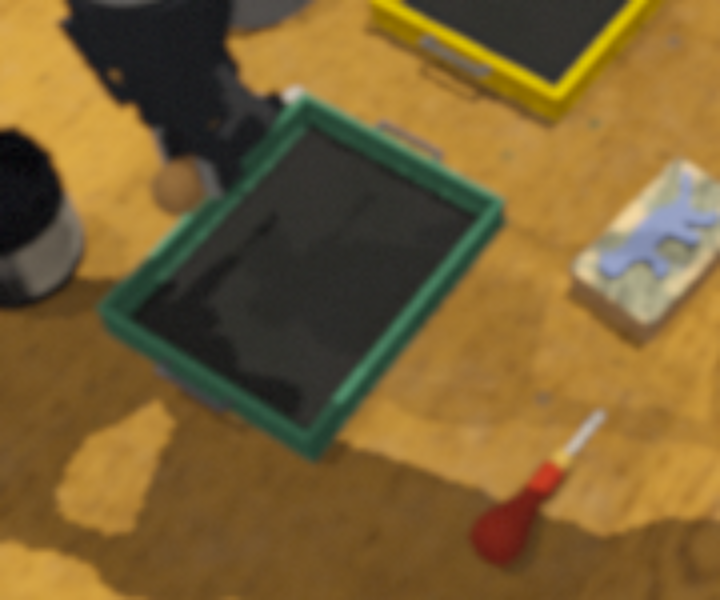

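The tan gouge is held level above the far side of the green tray, with its butt at (178,185). Lowering and releasing with a small opening.

```bash
python3 -m handwheel '[[[-1,-0.4,-0.35,3,0,0,0],[-1,0,0,3,0,0,0],[-1,0,0,2,0,0,0],[-1,0,0,1,0,0,0],[-1,0,0,0,0,0,0]]]' >/dev/null; python3 -c "
from h import *
go(.65,.277,.008,-3)"
```

```text
t 5.83 pos [0.6484 0.2723 0.0136] F [ 0.2  0.  -0.5] w 0.258 | now-axes cm [0.48 0.13 0.55] | final-axes cm [0.48 0.14 0.56] | turn [ 0.001  0.004 -0.006]
```

```bash
python3 -m handwheel '[[[-1,0.4,0.1,0.3,0,0,0],[-1,0,0,0.25,0,0,0],[-1,0,0,0,0,0,0],[-0.15,0,0,0,0,0,0],[-0.15,0,0,0,0,0,0]]]' ; python3 -m handwheel '[[[-0.15,0,0,0,0,0,0],[-0.15,0,0,-2,0,0,0],[-0.15,0,0,-3,0,0,0],[0,0,0,-4,0,0,0],[1,0,0,-4,0,0,0]]]' ; python3 -c "
from h import *
go(.431,.324,.1,-5.5)"
```

```text
time_s: 6.45
tcp_pos: [0.6527, 0.2779, 0.0117]
orientation: [[0.058, 0.998, 0.008], [0.998, -0.058, -0.002], [-0.001, 0.008, -1.0]]
wrist_force: [-0.5, 1.0, 0.4]
grip_width: 0.425
time_s: 7.08
tcp_pos: [0.6494, 0.2771, 0.1443]
orientation: [[0.058, 0.998, 0.001], [0.998, -0.058, -0.004], [-0.004, 0.001, -1.0]]
wrist_force: [0.8, -0.1, -0.4]
grip_width: 0.696
t 7.08 pos [0.6494 0.2771 0.1443] F [ 0.8 -0.1 -0.4] w 0.696 | now-axes cm [  3.44 -22.08   4.39] | final-axes cm [  2.58 -22.19   4.43] | turn [0.001 0.004 0.038]
```

```bash
python3 -m handwheel '[[[1,0.8,-5,0,0,0,0.038],[1,0.8,-5,0,0,0,0],[1,0.8,-5,0,0,0,0],[1,0.3,-4,1,0,0,0],[1,0,-1.8,2,0,0,0]]]' >/dev/null; python3 -c "
from h import *
go(.431,.324,.002,-5.5)
p,d=imaging.grab_frame('scene'); cv2.imwrite('pics/p2.png',cv2.resize(p[190:340,90:270,::-1],(720,600)))
P=pts('scene',d); h=cv2.cvtColor(p,cv2.COLOR_RGB2HSV); m=(P[...,0]>.56)&(P[...,0]<.69)&(P[...,1]>.18)&(P[...,1]<.34)&(P[...,2]>.012)&(P[...,2]<.05)&(p[...,0]>p[...,1]+15)
q=P[m]; print(len(q),q.mean(0),q.min(0),q.max(0))"
```

```text
t 7.70 pos [0.4502 0.3274 0.1291] F [0.9 0.7 0.2] w 0.996 | now-axes cm [-0.7  -2.23 12.65] | final-axes cm [-0.53 -1.88 12.71] | turn [ 0.028 -0.013 -0.004]
250 [0.64853587 0.27785402 0.02298082] [0.63735689 0.19230328 0.01237595] [0.6895461  0.30638646 0.0334677 ]
```

View pics/p2.png

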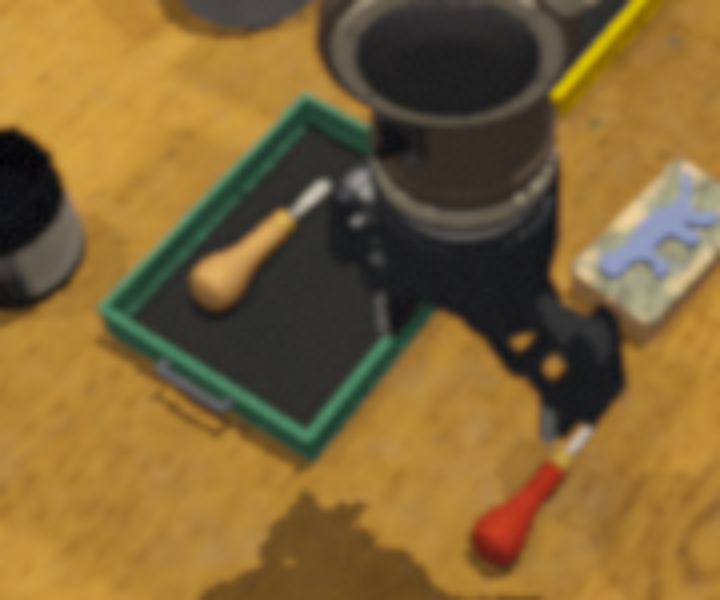

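The tan gouge lies flat inside the green tray on the far side, with its butt at (215,290) and blade at (320,190). Going for the red one, and settling the tool's tilt on the way.

```bash
python3 -m handwheel '[[[1,-0.6,-2,2,0.028,-0.013,0],[1,0,0,4,0,0,0],[1,0,0,3,0,0,0],[1,0,0,2,0,0,0],[1,0,0,0,0,0,0]]]' >/dev/null; python3 -c "
from h import *
go(.431,.324,.002,-5.5)"
```

```text
t 8.38 pos [0.4315 0.3248 0.0203] F [ 0.4 -1.1 -0.6] w 1.000 | now-axes cm [-0.09 -0.04  1.83] | final-axes cm [-0.09 -0.04  1.83] | turn [ 0.003 -0.003 -0.003]
```

```bash
python3 -m handwheel '[[[1,0,0,1.5,0,0,0],[1,0,0,0.3,0,0,0],[-1,0,0,0,0,0,0],[-1,0,0,0,0,0,0],[-1,0,0,0,0,0,0]]]' >/dev/null;  python3 -m handwheel '[[[-1,0,0,0,0,0,0],[-1,0,0,0,0,0,0],[-1,0,0,-2,0,0,0],[-1,0,0,-4,0,0,0],[-1,0,0,-4,0,0,0]]]'; python3 -c "
from h import *
go(.585,.277,.1,-3)"
```

```text
time_s: 9.62
tcp_pos: [0.4318, 0.3246, 0.1068]
orientation: [[0.099, 0.995, 0.003], [0.995, -0.099, 0.002], [0.003, 0.003, -1.0]]
wrist_force: [-0.2, -0.2, -0.6]
grip_width: 0.261
t 9.62 pos [0.4318 0.3246 0.1068] F [-0.2 -0.2 -0.6] w 0.261 | now-axes cm [-3.22 15.71  0.72] | final-axes cm [-3.95 15.55  0.68] | turn [ 0.003 -0.002 -0.047]
```

```bash
python3 -m handwheel '[[[-1,0,0,0,0,0,-0.047],[-1,-1,4,0,0,0,0],[-1,-1,4,0,0,0,0],[-1,-1,4,0,0,0,0],[-1,-0.9,3.5,0,0,0,0]]]' >/dev/null; python3 -m handwheel '[[[-1,0,0,0,0,0,0],[-1,0,0,2.5,0,0,0],[-1,0,0,2.5,0,0,0],[-1,0,0,1,0,0,0],[-1,0,0,0,0,0,0]]]' >/dev/null;python3 -c "
from h import *
go(.585,.277,.011,-3)"
```

```text
t 10.88 pos [0.5934 0.2821 0.0658] F [-0.5 -0.9  0.8] w 0.263 | now-axes cm [-0.63 -0.92  5.45] | final-axes cm [-0.55 -0.81  5.48] | turn [ 0.021 -0.015  0.004]
```

```bash
python3 -m handwheel '[[[-1,-0.5,-0.8,1,0.021,-0.015,0],[-1,0,0,2,0,0,0],[-1,0,0,1.5,0,0,0],[-1,0,0,0.5,0,0,0],[-1,0,0,0,0,0,0]]]' >/dev/null;python3 -c "
from h import *
go(.585,.277,.011,-3)"
```

```text
t 11.50 pos [0.5851 0.278  0.0137] F [-0.7  0.7  0.3] w 0.259 | now-axes cm [-0.1  -0.    0.27] | final-axes cm [-0.1  -0.    0.27] | turn [-0.     0.001  0.005]
```

```bash
python3 -m handwheel '[[[-1,0,0,0.25,0,0,0],[-1,0,0,0,0,0,0],[-0.15,0,0,0,0,0,0],[-0.15,0,0,0,0,0,0],[-0.15,0,0,0,0,0,0]]]' ; python3 -m handwheel '[[[-0.15,0,0,-2,0,0,0],[-0.15,0,0,-3,0,0,0],[-0.15,0,0,-4,0,0,0],[1,0,0,-3,0,0,0],[1,0,0,0,0,0,0]]]' >/dev/null; python3 -c "
from h import *
go(.445,.147,.1,-9.6)"
```

```text
time_s: 12.12
tcp_pos: [0.5869, 0.2786, 0.0129]
orientation: [[0.048, 0.999, 0.003], [0.999, -0.048, 0.001], [0.001, 0.003, -1.0]]
wrist_force: [0.1, 0.1, -0.4]
grip_width: 0.423
t 12.75 pos [0.588  0.2792 0.1425] F [ 0.  -0.4  0.4] w 0.833 | now-axes cm [-13.9  -13.69   4.11] | final-axes cm [-15.42 -11.9    4.25] | turn [ 0.008 -0.003  0.12 ]
```

```bash
python3 -m handwheel '[[[1,0,0,0,0.008,0,0.12],[1,-5,-3.9,0,0,0,0],[1,-5,-3.9,1,0,0,0],[1,-4,-3.1,2,0,0,0],[1,-1,-1,1,0,0,0]]]' >/dev/null; python3 -c "
from h import *
go(.445,.147,.003,-9.6)
p,d=imaging.grab_frame('scene'); cv2.imwrite('pics/p3.png',cv2.resize(p[190:340,90:290,::-1],(800,600)))"
```

```text
t 13.38 pos [0.4416 0.1498 0.0994] F [0.4 0.5 0.4] w 0.995 | now-axes cm [-0.24  0.39  9.64] | final-axes cm [-0.21  0.38  9.64] | turn [-0.001 -0.003 -0.002]
```

View pics/p3.png

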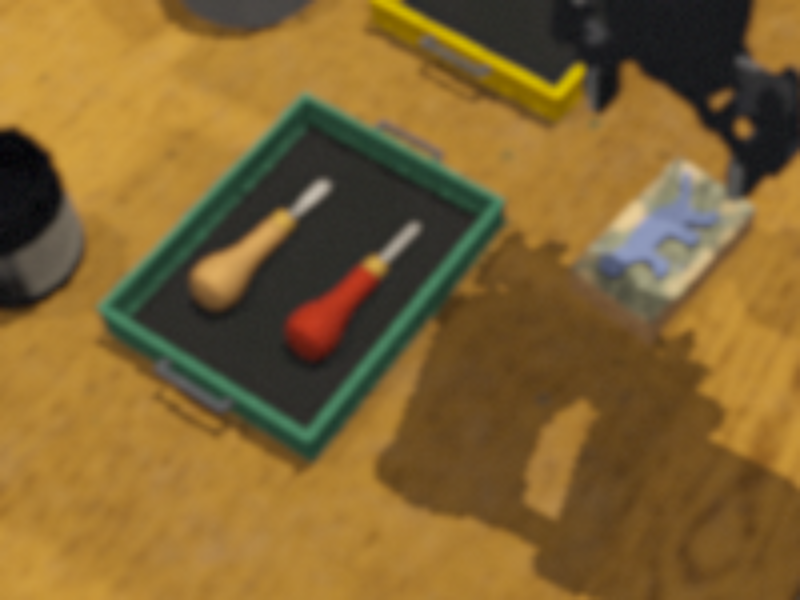

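Both gouges lie flat in the green tray: tan with its butt at (215,285), red at (313,335). Next is the block.

```bash
python3 -m handwheel '[[[1,-0.2,0.4,3,0,0,0],[1,0,0,3,0,0,0],[1,0,0,2,0,0,0],[1,0,0,0.5,0,0,0],[1,0,0,0,0,0,0]]]' >/dev/null; python3 -c "
from h import *
go(.445,.147,.003,-9.6)"
```

```text
t 14.05 pos [0.446  0.1478 0.012 ] F [-0.3 -0.5 -0.2] w 1.002 | now-axes cm [-0.09 -0.08  0.9 ] | final-axes cm [-0.09 -0.09  0.9 ] | turn [-0.001 -0.004 -0.003]
```

```bash
python3 -m handwheel '[[[1,-0.1,-0.1,1.1,0,0,0],[-1,0,0,0,0,0,0],[-1,0,0,0,0,0,0],[-1,0,0,0,0,0,0],[-1,0,0,0,0,0,0]]]' ;  python3 -m handwheel '[[[-1,0,0,0,0,0,0],[-1,0,0,-1,0,0,0],[-1,0,0,-3,0,0,0],[-1,0,0,-3,0,0,0],[-1,0,0,-3,0,0,0]]]'; python3 -c "
from h import *
go(.616,-.002,.1,-4.5)"
```

```text
time_s: 14.68
tcp_pos: [0.4472, 0.1477, 0.003]
orientation: [[0.169, 0.986, 0.005], [0.986, -0.169, 0.005], [0.005, 0.004, -1.0]]
wrist_force: [-0.6, 0.0, -1.4]
grip_width: 0.668
time_s: 15.3
tcp_pos: [0.4437, 0.1465, 0.1043]
orientation: [[0.169, 0.986, -0.002], [0.986, -0.169, 0.003], [0.003, -0.003, -1.0]]
wrist_force: [0.5, -0.2, -1.3]
grip_width: 0.662
t 15.30 pos [0.4437 0.1465 0.1043] F [ 0.5 -0.2 -1.3] w 0.662 | now-axes cm [-11.71  19.5    0.34] | final-axes cm [-13.45  18.35   0.43] | turn [-0.003 -0.003 -0.092]
```

```bash
python3 -m handwheel '[[[-1,0,0,0,0,0,-0.092],[-1,-3.4,4.5,0,0,0,0],[-1,-3.4,4.5,0,0,0,0],[-1,-3.4,4.5,0,0,0,0],[-1,-2.8,3.9,0,0,0,0]]]' >/dev/null; python3 -m handwheel '[[[-1,0,0,0,0,0,0],[-1,0,0,2,0,0,0],[-1,0,0,2,0,0,0],[-1,0,0,1,0,0,0],[-1,0,0,0,0,0,0]]]' >/dev/null; python3 -c "
from h import *
go(.616,-.002,.011,-4.5)
p,d=imaging.grab_frame('scene'); cv2.imwrite('pics/p4.png',cv2.resize(p[110:260,150:310,::-1],(640,600)))"
```

```text
t 16.55 pos [0.6105 0.0039 0.0565] F [-0.3 -0.3 -2.4] w 0.666 | now-axes cm [-0.58  0.58  4.55] | final-axes cm [-0.54  0.6   4.55] | turn [ 0.002 -0.006  0.009]
```

View pics/p4.png

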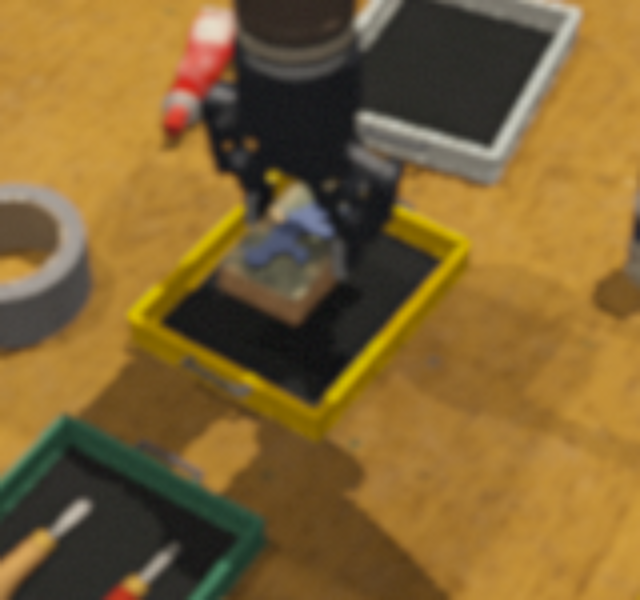

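The block is level over the yellow tray at (280,250), picture up. Lowering it.

```bash
python3 -m handwheel '[[[-1,-0.5,0.6,1.5,0,0,0],[-1,0,0,1.5,0,0,0],[-1,0,0,1,0,0,0],[-1,0,0,0.3,0,0,0],[-1,0,0,0,0,0,0]]]' >/dev/null; python3 -c "
from h import *
go(.616,-.002,.008,-4.5)"
```

```text
t 17.23 pos [ 0.6179 -0.0014  0.0116] F [ 0.5  0.2 -0.7] w 0.664 | now-axes cm [-0.07 -0.18  0.36] | final-axes cm [-0.07 -0.18  0.36] | turn [ 0.004 -0.006  0.009]
```

```bash
python3 -m handwheel '[[[-1,0,-0.1,0.2,0,0,0],[-1,0,0,0.1,0,0,0],[0.6,0,0,0,0,0,0],[0.6,0,0,0,0,0,0],[0.6,0,0,0,0,0,0]]]'; python3 -m handwheel '[[[0.6,0,0,-2,0,0,0],[0.6,0,0,-4,0,0,0],[0.6,0,0,-5,0,0,0],[1,0,0,-5,0,0,0],[1,0,0,-4,0,0,0]]]' >/dev/null; python3 -c "
from h import *
go(.432,-.331,.2,-3)
go(.421,-.145,.2,-3)
p,d=imaging.grab_frame('top'); blobs('top',p,d,(.25,.5,-.45,-.1))
cv2.imwrite('pics/p5.png',cv2.resize(p[100:290,120:440,::-1],(800,475)))"
```

```text
time_s: 17.85
tcp_pos: [0.6189, -0.0014, 0.0108]
orientation: [[0.069, 0.998, 0.009], [0.998, -0.069, 0.006], [0.006, 0.009, -1.0]]
wrist_force: [-0.9, -0.6, 1.1]
grip_width: 0.799
t 18.48 pos [ 0.6152 -0.0025  0.2184] F [-0.6 -0.4 -0.9] w 0.998 | now-axes cm [-34.05 -16.     1.54] | final-axes cm [-33.76 -16.58   1.84] | turn [ 0.005 -0.006 -0.017]
t 18.48 pos [ 0.6152 -0.0025  0.2184] F [-0.6 -0.4 -0.9] w 0.998 | now-axes cm [-15.57 -18.39   1.65] | final-axes cm [-15.24 -18.65   1.84] | turn [ 0.005 -0.006 -0.017]
top n 161 mean [ 0.4339 -0.3327  0.0587] zmax 0.103 rect [ 436.9 -342. ] [32.1 47.6] 34.1 rgb [91. 73. 57.]
top n 211 mean [ 0.4215 -0.1419  0.0953] zmax 0.1122 rect [ 422.2 -145.2] [37.2 40.6] 3.7 rgb [103.  92.  79.]
top n 551 mean [ 0.3215 -0.2159  0.0168] zmax 0.0252 rect [ 322.  -216.3] [75.4 75.4] 49.1 rgb [40. 36. 33.]
```

View pics/p5.png

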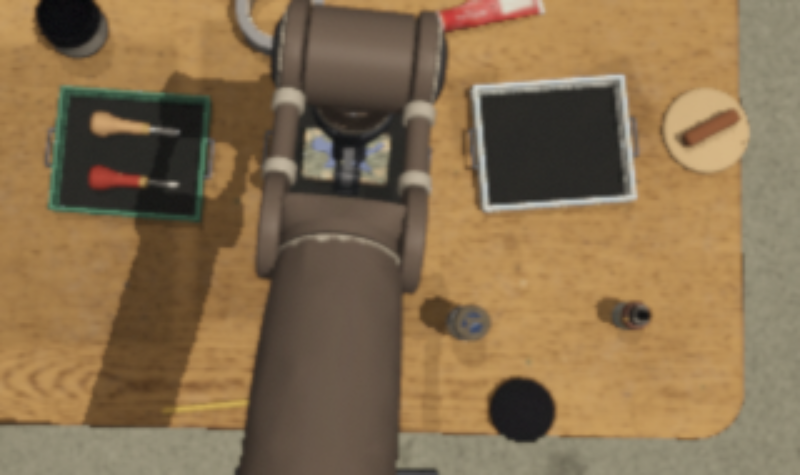

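Block sits in the yellow tray, both gouges in the green. Jar cap is at (468,322) and bottle at (632,315), untouched. I'll refine the jar and bottle axes from points near their tops.

```bash
python3 - <<'E'
from h import *
for n in("scene","top"):
    f=np.load(f"pics/{n}0.npz"); p,d=f["p"],f["d"]; P=pts(n,d)
    for nm,c,zs in(("jar",(.42,-.145),((.1,.115),(.02,.09))),("bot",(.431,-.332),((.09,.11),(.02,.06)))):
        for z in zs:
            m=(np.hypot(P[...,0]-c[0],P[...,1]-c[1])<.04)&(P[...,2]>z[0])&(P[...,2]<z[1]); q=P[m][:,:2]
            if len(q)>3: print(n,nm,z,len(q),"rect",np.round((q.min(0)+q.max(0))/2,4),"circ",np.round(cv2.minEnclosingCircle(np.float32(q)*1000),1) if 0 else cv2.minEnclosingCircle(np.float32(q*1000)))
E
```

```text
scene jar (0.1, 0.115) 156 rect [ 0.4209 -0.1437] circ ((422.1244812011719, -143.47837829589844), 21.903318405151367)
scene jar (0.02, 0.09) 288 rect [ 0.4205 -0.1347] circ ((420.2393493652344, -142.1114959716797), 20.727598190307617)
scene bot (0.09, 0.11) 18 rect [ 0.4331 -0.3378] circ ((432.55133056640625, -337.8397216796875), 7.093512058258057)
scene bot (0.02, 0.06) 132 rect [ 0.4334 -0.3306] circ ((433.3978271484375, -334.77593994140625), 17.997644424438477)
top jar (0.1, 0.115) 166 rect [ 0.4217 -0.1454] circ ((421.63104248046875, -145.17526245117188), 20.087677001953125)
top jar (0.02, 0.09) 36 rect [ 0.4215 -0.1314] circ ((421.53936767578125, -136.69467163085938), 18.640653610229492)
top bot (0.09, 0.11) 19 rect [ 0.434  -0.3384] circ ((433.9413146972656, -338.46624755859375), 6.814111232757568)
top bot (0.02, 0.06) 57 rect [ 0.4345 -0.338 ] circ ((434.44683837890625, -338.68603515625), 16.905765533447266)
```

```bash
python3 -m handwheel '[[[1,-6,-2.8,0,0,0,-0.017],[1,-6,-2.8,0,0,0,0],[1,-6,-3,0,0,0,0],[1,-6,-3,0,0,0,0],[1,-6,-3,0,0,0,0]]]' >/dev/null; python3 -m handwheel '[[[1,-3,-2,2,0,0,0],[1,0,0,2,0,0,0],[1,0,0,2,0,0,0],[1,0,0,0,0,0,0],[1,0,0,0,0,0,0]]]' >/dev/null; python3 -c "
from h import *
go(.4335,-.338,.033,-3)"
```

```text
t 19.77 pos [ 0.4495 -0.3178  0.1777] F [-0.4 -0.1  0.6] w 1.002 | now-axes cm [-1.98 -2.16 14.4 ] | final-axes cm [-2.1  -1.49 14.47] | turn [0.046 0.008 0.002]
```

```bash
python3 -m handwheel '[[[1,-1.5,-1.2,0,0.046,0.008,0],[1,-0.6,-0.3,0,0,0,0],[1,0,0,0,0,0,0],[1,0,0,2,0,0,0],[1,0,0,0,0,0,0]]]' >/dev/null; python3 -c "
from h import *
go(.4335,-.338,.033,-3)"
```

```text
t 20.40 pos [ 0.4362 -0.3384  0.162 ] F [-0.7  0.  -0.5] w 0.998 | now-axes cm [ 0.08 -0.37 12.9 ] | final-axes cm [ 0.02 -0.27 12.9 ] | turn [0.007 0.004 0.004]
```

```bash
python3 -m handwheel '[[[1,0,-0.3,2,0.007,0.004,0],[1,0,0,3,0,0,0],[1,0,0,3,0,0,0],[1,0,0,2,0,0,0],[1,0,0,0,0,0,0]]]' >/dev/null; python3 -c "
from h import *
go(.4335,-.338,.033,-3)
p,d=imaging.grab_frame('scene'); cv2.imwrite('pics/p6.png',cv2.resize(p[70:220,240:400,::-1],(640,600)))"
```

```text
t 21.02 pos [ 0.434  -0.3379  0.0585] F [ 0.5 -0.6 -0.4] w 1.005 | now-axes cm [-0.01 -0.06  2.55] | final-axes cm [-0.01 -0.05  2.55] | turn [0.002 0.001 0.005]
```

View pics/p6.png

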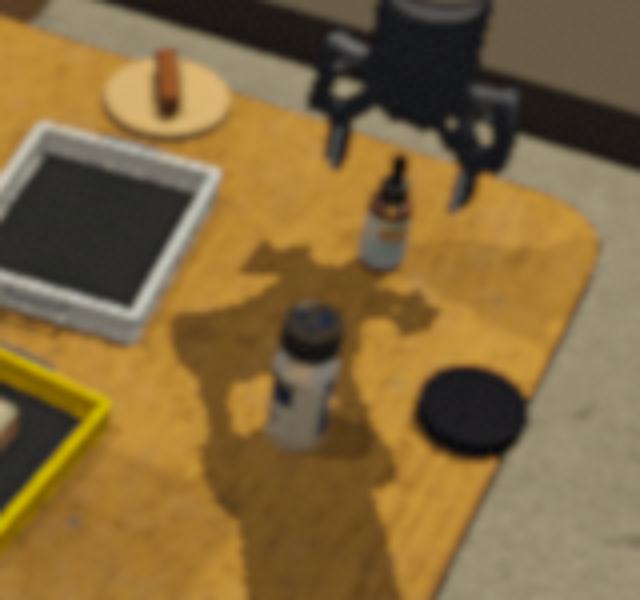

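The bottle's bulb, at (400,160), is centred between the fingers. Down and grip.

```bash
python3 -m handwheel '[[[1,0,0,1.5,0,0,0],[1,0,0,1,0,0,0],[1,0,0,0,0,0,0],[-1,0,0,0,0,0,0],[-1,0,0,0,0,0,0]]]'; python3 -m handwheel '[[[-1,0,0,0,0,0,0],[-1,0,0,0,0,0,0],[-1,0,0,0,0,0,0],[-1,0,0,0,0,0,0],[-1,0,0,0,0,0,0]]]' ; python3 -c "
from h import *
go(.635,-.298,.13,-3)"
```

```text
time_s: 21.7
tcp_pos: [0.4366, -0.3401, 0.0353]
orientation: [[0.047, 0.999, 0.007], [0.999, -0.047, -0.005], [-0.005, 0.007, -1.0]]
wrist_force: [-0.1, -0.5, -1.0]
grip_width: 0.602
time_s: 22.32
tcp_pos: [0.4368, -0.3404, 0.036]
orientation: [[0.047, 0.999, 0.007], [0.999, -0.047, -0.006], [-0.006, 0.008, -1.0]]
wrist_force: [-0.0, -0.5, 0.8]
grip_width: 0.354
t 22.32 pos [ 0.4368 -0.3404  0.036 ] F [-0.  -0.5  0.8] w 0.354 | now-axes cm [ 5.12 19.67 -9.28] | final-axes cm [ 5.27 19.57 -9.4 ] | turn [0.008 0.006 0.005]
```

```bash
python3 -m handwheel '[[[-1,0,0,-1,0,0,0],[-1,0,0,-3,0,0,0],[-1,0,0,-3,0,0,0],[-1,0,0,-2,0,0,0],[-1,0,0,0,0,0,0]]]' >/dev/null; python3 -m handwheel '[[[-1,0.8,3,0,0,0,0],[-1,0.8,3.5,0,0,0,0],[-1,0.8,3.5,0,0,0,0],[-1,0.8,3.5,0,0,0,0],[-1,0.8,3.5,0,0,0,0]]]' >/dev/null; python3 -m handwheel '[[[-1,0.8,2,0,0,0,0],[-1,0,0,0,0,0,0],[-1,0,0,0,0,0,0],[-1,0,0,0,0,0,0],[-1,0,0,0,0,0,0]]]' >/dev/null; python3 -c "
from h import *
go(.638,-.295,.041,-3)
p,d=imaging.grab_frame('scene'); cv2.imwrite('pics/p7.png',cv2.resize(p[50:220,190:390,::-1],(706,600)))"
```

```text
t 24.20 pos [ 0.6253 -0.2977  0.1205] F [-0.4  0.1 -0.4] w 0.357 | now-axes cm [0.32 1.32 7.94] | final-axes cm [0.33 1.26 7.95] | turn [-0.007 -0.001  0.002]
```

View pics/p7.png

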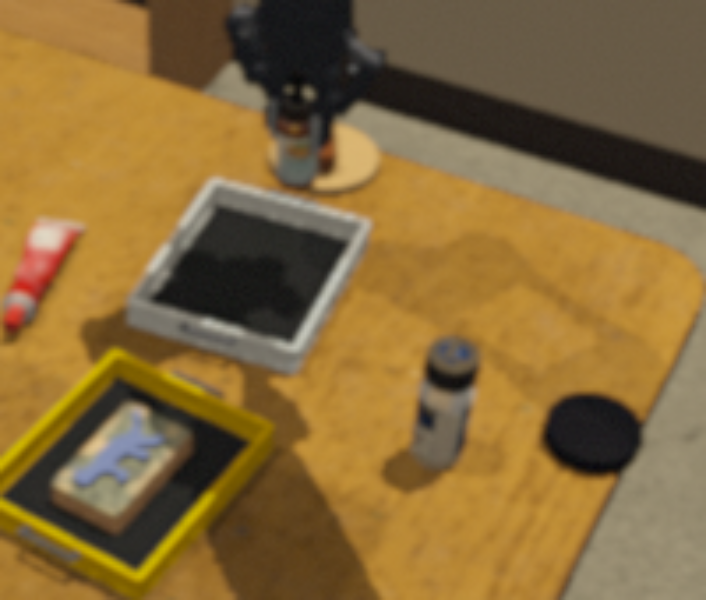

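The bottle hangs upright at (298,150), and the block lies flat, picture up, in the yellow tray. Lowering the bottle.

```bash
python3 -m handwheel '[[[-1,0.3,1.2,0,-0.007,0,0],[-1,0,0,2.5,0,0,0],[-1,0,0,2.5,0,0,0],[-1,0,0,1.5,0,0,0],[-1,0,0,0,0,0,0]]]' >/dev/null; python3 -c "
from h import *
go(.638,-.295,.041,-3)"
```

```text
t 24.88 pos [ 0.6417 -0.2963  0.0564] F [-0.9  0.7 -0.2] w 0.361 | now-axes cm [ 0.12 -0.38  1.54] | final-axes cm [ 0.11 -0.37  1.54] | turn [0.007 0.001 0.001]
```

```bash
python3 -m handwheel '[[[-1,0.1,-0.3,0.6,0.005,0,0],[-1,0,0,0.5,0,0,0],[-1,0,0,0.2,0,0,0],[-1,0,0,0.1,0,0,0],[-1,0,0,0,0,0,0]]]' >/dev/null; python3 -c "
from h import *
go(.638,-.295,.041,-3)"
```

```text
t 25.50 pos [ 0.6408 -0.2962  0.0447] F [-0.1 -0.7 -0.6] w 0.361 | now-axes cm [ 0.11 -0.29  0.37] | final-axes cm [ 0.11 -0.29  0.37] | turn [0.006 0.003 0.001]
```

```bash
python3 -m handwheel '[[[-1,0,0,0.2,0.004,0,0],[-1,0,0,0.2,0,0,0],[-1,0,0,0.1,0,0,0],[-1,0,0,0,0,0,0],[-1,0,0,0,0,0,0]]]'
```

```text
time_s: 26.12
tcp_pos: [0.6412, -0.2965, 0.0401]
orientation: [[0.052, 0.999, 0.003], [0.999, -0.051, -0.004], [-0.004, 0.003, -1.0]]
wrist_force: [-0.4, -0.5, -0.1]
grip_width: 0.363
```

```bash
python3 -m handwheel '[[[-1,0,0,0.1,0,0,0],[-1,0,0,0,0,0,0],[0,0,0,0,0,0,0],[0,0,0,0,0,0,0],[0.5,0,0,0,0,0,0]]]';  python3 -m handwheel '[[[1,0,0,0,0,0,0],[1,0,0,-1,0,0,0],[1,0,0,-2,0,0,0],[1,0,0,-4,0,0,0],[1,0,0,-5,0,0,0]]]' >/dev/null; python3 -m handwheel '[[[1,0,0,-3,0,0,0],[1,0,-3,0,0,0,0],[1,1,-5,0,0,0,0],[1,4,-5,0,0,0,0],[1,4,-5,0,0,0,0]]]' >/dev/null; python3 -c "
from h import *
go(.4215,-.1445,.042,-3)
p,d=imaging.grab_frame('scene'); cv2.imwrite('pics/p8.png',cv2.resize(p[50:220,190:390,::-1],(706,600)))"
```

```text
time_s: 26.75
tcp_pos: [0.6417, -0.2967, 0.0398]
orientation: [[0.051, 0.999, 0.004], [0.999, -0.051, -0.005], [-0.004, 0.004, -1.0]]
wrist_force: [0.8, -0.3, 0.2]
grip_width: 0.698
t 28.00 pos [ 0.4697 -0.2005  0.2069] F [ 0.6 -0.5  0.5] w 0.997 | now-axes cm [ 5.58 -5.53 16.28] | final-axes cm [ 5.34 -5.11 16.49] | turn [ 0.025  0.015 -0.001]
```

View pics/p8.png

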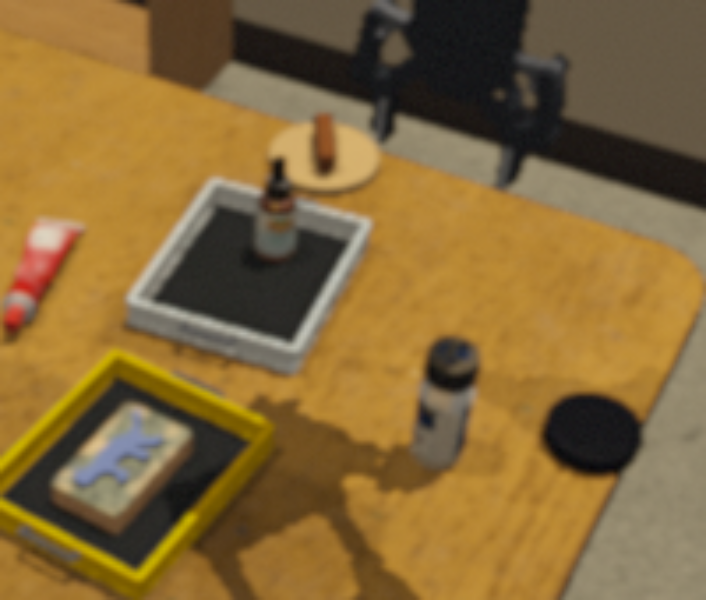

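The bottle stands upright in the white tray, base at (275,255). Now the jar.

```bash
python3 -m handwheel '[[[1,2.5,-2.5,0,0.025,0.015,0],[1,2.5,-2.3,0,0,0,0],[1,0.3,-0.2,0,0,0,0],[1,0,0,0,0,0,0],[1,0,0,0,0,0,0]]]' >/dev/null; python3 -c "
from h import *
go(.4215,-.1445,.042,-3)"
```

```text
t 28.68 pos [ 0.4116 -0.1364  0.2086] F [-0.3 -0.  -0.1] w 0.998 | now-axes cm [-0.84  1.13 16.65] | final-axes cm [-0.76  1.03 16.66] | turn [-0.006 -0.005  0.001]
```

```bash
python3 -m handwheel '[[[1,-0.75,1,0,-0.006,-0.005,0],[1,0,0,2,0,0,0],[1,0,0,3,0,0,0],[1,0,0,2,0,0,0],[1,0,0,0,0,0,0]]]' >/dev/null; python3 -c "
from h import *
go(.4215,-.1445,.042,-3)"
```

```text
t 29.30 pos [ 0.4285 -0.1506  0.138 ] F [-0.7 -0.7  0.6] w 1.000 | now-axes cm [ 0.62 -0.8   9.59] | final-axes cm [ 0.57 -0.73  9.6 ] | turn [ 0.007  0.005 -0.001]
```

```bash
python3 -m handwheel '[[[1,0.4,-0.55,0,0.005,0.004,0],[1,0,0,0,0,0,0],[1,0,0,0,0,0,0],[1,0,0,0,0,0,0],[1,0,0,0,0,0,0]]]' >/dev/null; python3 -c "
from h import *
go(.4215,-.1445,.042,-3)"
```

```text
t 29.93 pos [ 0.426  -0.1479  0.141 ] F [-0.4 -0.  -0.1] w 1.004 | now-axes cm [ 0.34 -0.54  9.89] | final-axes cm [ 0.31 -0.47  9.9 ] | turn [ 0.007  0.003 -0.002]
```

```bash
python3 -m handwheel '[[[1,0.3,-0.45,0,0.005,0.003,0],[1,0.2,-0.3,2,0,0,0],[1,0,0,3,0,0,0],[1,0,0,1,0,0,0],[1,0,0,0,0,0,0]]]' >/dev/null; python3 -c "
from h import *
go(.4215,-.1445,.044,-3)"
```

```text
t 30.55 pos [ 0.4191 -0.1422  0.0809] F [0.2 0.3 0.6] w 0.998 | now-axes cm [-0.22  0.24  3.69] | final-axes cm [-0.22  0.25  3.69] | turn [ 0.004  0.    -0.002]
```

```bash
python3 -m handwheel '[[[1,-0.15,0.15,1.5,0.002,0,0],[1,0,0,1.5,0,0,0],[1,0,0,0.5,0,0,0],[1,0,0,0,0,0,0],[1,0,0,0,0,0,0]]]' >/dev/null; python3 -c "
from h import *
go(.4215,-.1445,.044,-3)"
```

```text
t 31.18 pos [ 0.4225 -0.1447  0.0451] F [-0.1  0.8 -0.9] w 1.002 | now-axes cm [ 0.01 -0.1   0.11] | final-axes cm [ 0.01 -0.1   0.11] | turn [ 0.005  0.001 -0.002]
```

```bash
python3 -m handwheel '[[[-1,0,0,0,0.004,0,0],[-1,0,0,0,0,0,0],[-1,0,0,0,0,0,0],[-1,0,0,0,0,0,0],[-1,0,0,0,0,0,0]]]' >/dev/null; python3 -m handwheel '[[[-1,0,0,0,0,0,0],[-1,0,0,0,0,0,0],[-1,0,0,0,0,0,0],[-1,0,0,0,0,0,0],[-1,0,0,0,0,0,0]]]'; python3 -m handwheel '[[[-1,0,0,-1,0,0,0],[-1,0,0,-3,0,0,0],[-1,0,0,-3,0,0,0],[-1,0,0,-2,0,0,0],[-1,0,0,0,0,0,0]]]' >/dev/null; python3 -c "
from h import *
go(.638,-.208,.13,-3)"
```

```text
time_s: 32.42
tcp_pos: [0.4232, -0.145, 0.0461]
orientation: [[0.054, 0.999, 0.002], [0.999, -0.054, -0.002], [-0.002, 0.002, -1.0]]
wrist_force: [-0.1, -0.5, -0.7]
grip_width: 0.465
t 33.05 pos [ 0.4222 -0.1444  0.1398] F [ 1.3 -0.1 -1.4] w 0.468 | now-axes cm [-5.19 21.89  1.01] | final-axes cm [-5.23 21.89  0.98] | turn [ 0.001  0.002 -0.001]
```

```bash
python3 -m handwheel '[[[-1,-0.8,3,0,0,0,0],[-1,-0.9,3.8,0,0,0,0],[-1,-0.9,3.8,0,0,0,0],[-1,-0.9,3.8,0,0,0,0],[-1,-0.9,3.8,0,0,0,0]]]' >/dev/null; python3 -m handwheel '[[[-1,-0.5,2,0,0,0,0],[-1,0,0,0,0,0,0],[-1,0,0,0,0,0,0],[-1,0,0,2,0,0,0],[-1,0,0,0,0,0,0]]]' >/dev/null; python3 -c "
from h import *
go(.638,-.208,.0505,-3)"
```

```text
t 34.30 pos [ 0.6157 -0.2015  0.1054] F [-0.8 -0.4 -2.5] w 0.463 | now-axes cm [-0.56  2.37  5.44] | final-axes cm [-0.53  2.26  5.49] | turn [-0.02  -0.006 -0.002]
```

```bash
python3 -m handwheel '[[[-1,-0.3,1.2,0,-0.015,-0.004,0],[-1,-0.2,0.7,0,0,0,0],[-1,0,0,1.5,0,0,0],[-1,0,0,1.5,0,0,0],[-1,0,0,0,0,0,0]]]' >/dev/null; python3 -c "
from h import *
go(.638,-.208,.0505,-3)
p,d=imaging.grab_frame('scene'); cv2.imwrite('pics/p9.png',cv2.resize(p[50:220,190:390,::-1],(706,600)))"
```

```text
t 34.92 pos [ 0.6354 -0.2079  0.0731] F [ 0.3  1.2 -1.1] w 0.467 | now-axes cm [0.   0.27 2.26] | final-axes cm [0.   0.26 2.26] | turn [-0.003 -0.001 -0.002]
```

View pics/p9.png

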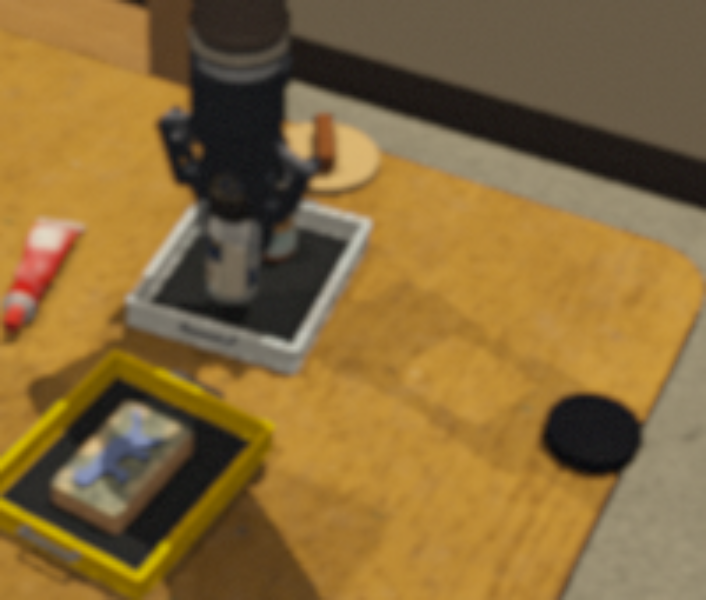

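The jar hangs upright at (232,260) over the white tray, clear of the bottle behind it. Lowering in small steps.

```bash
python3 -m handwheel '[[[-1,0,0.1,0.8,-0.002,0,0],[-1,0,0,0.6,0,0,0],[-1,0,0,0.3,0,0,0],[-1,0,0,0.1,0,0,0],[-1,0,0,0,0,0,0]]]' >/dev/null; python3 -c "
from h import *
go(.638,-.208,.0505,-3)"
```

```text
t 35.60 pos [ 0.6375 -0.2083  0.0553] F [-1.  -1.4 -0.7] w 0.464 | now-axes cm [0.03 0.05 0.48] | final-axes cm [0.03 0.05 0.48] | turn [ 0.001 -0.    -0.002]
```

```bash
python3 -m handwheel '[[[-1,0,0,0.3,0,0,0],[-1,0,0,0.2,0,0,0],[-1,0,0,0.1,0,0,0],[-1,0,0,0,0,0,0],[-1,0,0,0,0,0,0]]]'; python3 -m handwheel '[[[-1,0,0,0,0,0,0],[0.1,0,0,0,0,0,0],[0.5,0,0,0,0,0,0],[1,0,0,0,0,0,0],[1,0,0,0,0,0,0]]]';  python3 -m handwheel '[[[1,0,0,-1,0,0,0],[1,0,0,-2,0,0,0],[1,0,0,-4,0,0,0],[1,0,0,-5,0,0,0],[1,0,0,-4,0,0,0]]]' >/dev/null; python3 -m handwheel '[[[1,0,-3,0,0,0,0],[1,3,-5,0,0,0,0],[1,5,-5,0,0,0,0],[1,5,-5,0,0,0,0],[1,5,-4,0,0,0,0]]]' >/dev/null; python3 -m handwheel '[[[1,5,0,0,0,0,0],[1,5,0,0,0,0,0],[1,5,0,0,0,0,0],[1,5,0,0,0,0,0],[1,0,0,0,0,0,0]]]'; python3 - <<'E'
from h import *
for n,b in dict(scene=(50,330,60,400),top=(90,290,120,440)).items():
    p,d=imaging.grab_frame(n); np.savez(f"pics/{n}9.npz",p=p,d=d); c=p[b[0]:b[1],b[2]:b[3],::-1]; s=min(800/c.shape[1],600/c.shape[0]); cv2.imwrite(f"pics/f{n}.png",cv2.resize(c,None,fx=s,fy=s))
E
```

```text
time_s: 36.22
tcp_pos: [0.6382, -0.2086, 0.0502]
orientation: [[0.054, 0.999, 0.003], [0.999, -0.054, -0.0], [-0.0, 0.003, -1.0]]
wrist_force: [0.1, -0.1, -1.5]
grip_width: 0.463
time_s: 36.85
tcp_pos: [0.639, -0.2089, 0.051]
orientation: [[0.054, 0.999, 0.004], [0.999, -0.054, -0.001], [-0.001, 0.005, -1.0]]
wrist_force: [0.5, 0.4, -0.3]
grip_width: 1.001
time_s: 38.72
tcp_pos: [0.4526, 0.1782, 0.2364]
orientation: [[0.058, 0.997, 0.044], [0.998, -0.057, -0.006], [-0.003, 0.045, -0.999]]
wrist_force: [-0.2, 0.5, 0.2]
grip_width: 1.0
```

View pics/fscene.png

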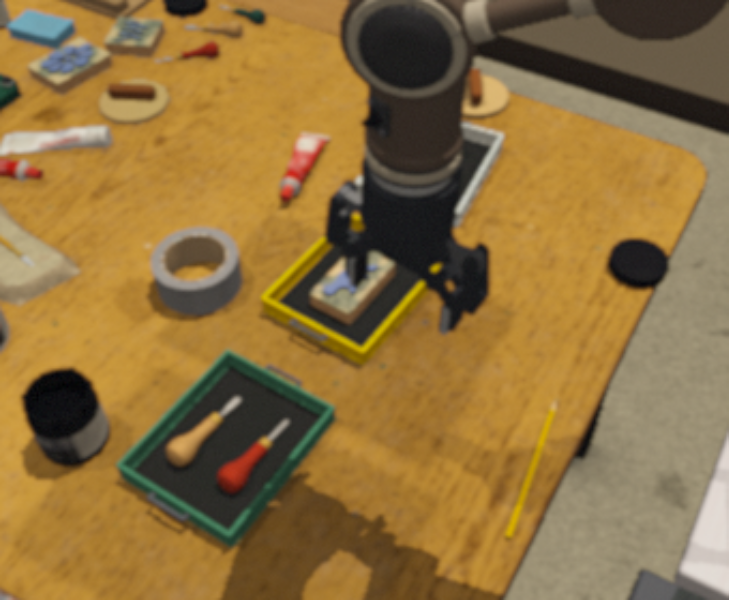

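View pics/ftop.png

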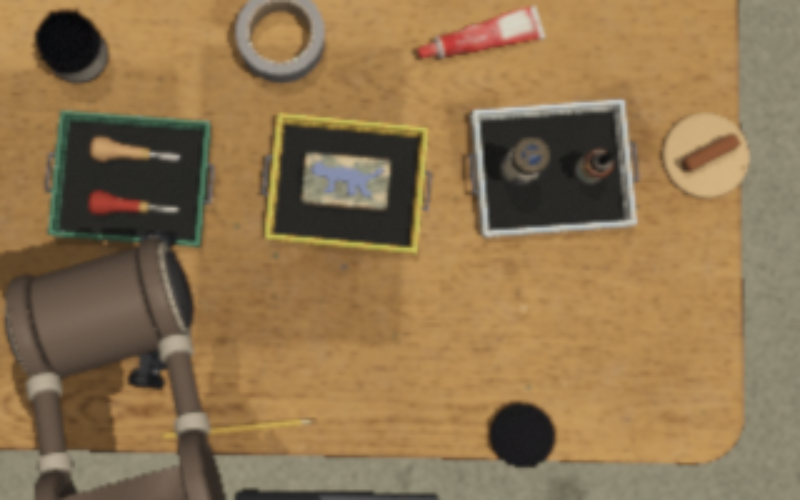

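Both views show everything in its tray. In the top view the jar is at (525,160), the bottle at (595,165), the block at (346,180) and the gouges at (135,150) and (135,203). The lid and tape haven't visibly moved. One numeric check, then hand in.

```bash
python3 - <<'E'
from h import *
from rig import order
f=np.load("pics/top9.npz"); p,d=f["p"],f["d"]
for nm,b,z in(("jar",(.58,.7,-.255,-.17),.09),("bottle",(.58,.7,-.33,-.26),.08),("block",(.56,.67,-.065,.065),.018),("tan",(.62,.68,.19,.33),.014),("red",(.555,.615,.19,.33),.014),("lid",(.27,.37,-.27,-.16),.01),("tape",(.72,.86,.0,.16),.03)):
    print(nm,end=" "); blobs("top",p,d,b,z)
s=sensors.state(); print(s["time_s"],abs(s["dq"]).max())
print(order.hand_in())
E
```

```text
jar top n 181 mean [ 0.6368 -0.208   0.1082] zmax 0.1166 rect [ 637.3 -208.6] [38.3 39.8] 6.9 rgb [90. 82. 72.]
bottle top n 36 mean [ 0.6377 -0.2936  0.0928] zmax 0.1078 rect [ 638.2 -292.7] [20.4 13.1] 3.9 rgb [51. 45. 40.]
block top n 653 mean [ 0.6169 -0.0025  0.0275] zmax 0.0375 rect [617.6  -2.7] [99.7 58.5] 86.5 rgb [149. 145. 134.]
tan top n 132 mean [0.6499 0.276  0.0236] zmax 0.0343 rect [652.4 268.8] [27.7 64.7] 0.6 rgb [172. 135.  93.]
red top n 134 mean [0.585  0.2757 0.0239] zmax 0.0365 rect [587.9 269.4] [27. 64.] 5.5 rgb [145.  62.  48.]
lid top n 537 mean [ 0.3215 -0.2161  0.0168] zmax 0.0253 rect [ 321.1 -216.1] [73.1 76.2] 0.6 rgb [38. 34. 31.]
tape top n 545 mean [0.7914 0.079  0.0456] zmax 0.0565 rect [792.6  79.2] [106.  101.6] 0.3 rgb [150. 140. 128.]
38.825 0.036047337340281274
the job is handed in; nothing more can be done
None
```

I moved all five things into their trays, in the order you listed them, and handed the job in at about 39 s of the 115 s.

- **Placing:** the last pictures and depth checks show both gouges flat in the green tray and the cat block flat, picture up, in the yellow tray. The dropper bottle and tint jar stand upright in the white tray. Everything is well inside its walls, and nothing lies on anything else.
- **Bystanders:** the black lid and the tape roll measured within about 1 mm of where they started.
- **Robot:** it ended clear of everything, with its gripper open. The wrist force readings I took stayed within a few newtons.

None of the checks failed. The judge reported no verdict when I handed in.

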